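# Dry pulse of the seed grinder: fit the bayonet lid and hold it at half twist

## Robot

A 7-joint arm with a two-finger parallel gripper is mounted at the origin on the work surface. World frame = base frame: x ahead of the robot, y to its left, z up, the work surface at z = 0. Lengths are in m, angles in rad, forces in N, time in s.
With the tool pointing down it reaches from about 0.4 to 0.85 m from the base axis. Payload 10.4 kg.
Tool frame: the origin (TCP) lies between the finger pads; the fingertips stand 11 mm ahead of it and the grasp point (between the pads) lies 8 mm behind it (tip_reach is the distance from the TCP to the fingertips, in m); z points along the fingers, y is the line along which they close (so a half turn about z gives the same grasp; the last joint's range is limited). The gripper opens to 85 mm and grips with 20 to 120 N. Pads are 22 mm wide; open, the fingers measure 114 mm over their backs; the gripper's body (76 mm by 85 mm) begins 54 mm behind the grasp point. The pads swing forward as they close: fully open they stand 13 mm farther back than shut.
Start: joints at [-1.268, 0.332, -0.065, 1.46, 0.022, 1.35, -0.088], TCP at [0.2, 0.592, 0.242] pointing down, gripper open.
Joint ranges: [-2.6, 2.6], [-0.5, 2.12], [-1.47, 1.34], [0.16, 2.42], [-1.27, 4.41], [0.06, 2.06], [-2.6, 2.6]. Speed limits (rad/s): [2.22, 2.22, 2.79, 2.79, 3.14, 3.14, 3.14].

## Interface

Orientations are given as a unit quaternion [x, y, z, w].
In Python, from workcell import * gives the robot as it stands.
- The arm moves only by the shell command python3 -m inch 'ROWS' [OPENING] [FORCE]. ROWS is JSON, a list of rows, each an object with "slide": the shift along the world's x, y, z in m, a list of three; "yaw": the turn about the world's z in rad. A call has 1 to 20 rows; each row is the pose to reach, as a shift and turn from the pose commanded when the call began; what a row does not reach only later rows make up. A row lasts 1/12 s, in which the tool goes at most 41.7 mm and 7.16 degrees, less where a joint would pass 70% of its speed; a pose out of reach is approached as far as the arm can. A call with a gripper value outside its range is refused whole. OPENING is the closure in counts, from 0 (fully open) to 255 (shut), set as the call begins (- or left out, the last holds). The fingers move at their own pace and stop on an object; FORCE is the grip in N (left out, the last holds). Time passes only in rows, so rows that repeat a pose let the fingers close. It gives the time, the measured TCP pose, the force, the opening and the grip force at its end, in the units of the state.
- get_obs(): the state, without advancing time (a new reading comes with each control period).
- camera(name): name is "scene" or "top" or "wrist"; returns a dict with "frame" (400x640x3 uint8, red, green, blue), "fx", "fy", "cx", "cy" (pixels), "extrinsics" (4x4, takes a point from world to camera coordinates). Camera axes: x right, y down, z forward; pixel columns grow to the right and rows downward; lengths in m; the calibration is good to about 2 mm. A picture is of the moment at which its call begins. There is no depth.
- hand_in(): hands the job in; it is judged then, once.
The state is a dict: "clock": time; "joint_pos": joint angles; "joint_velocities": joint speeds; "tau": joint torques, N m; "position": TCP position; "ee_rot": TCP orientation; "ft_force": force on the tool from outside, world axes, zero at the start; "torque": the same for the moment, N m; "grip_width": opening from 0.0 (shut) to 1.0 (fully open); "grasp_force": force on a finger pad.
Only numpy, scipy, OpenCV 4.12 (cv2) and the standard library are available. Lean on these libraries where they do the work, as an engineer would, in place of code of your own. Each camera call takes 0.05 s, during which the arm holds its last target. There are 200 camera calls.

## Task

Give the freshly cleaned seed grinder a dry test pulse: pick up its bayonet lid (the one with the straight bar grip), lower it with its lugs through the two notches until its flange sits flush on the rim, then twist it clockwise against the return spring to the single-bar pulse mark, halfway to the lock, without ever going on into the lock click. Finish still gripping the lid and holding it steady at the pulse mark, because the spring turns it back if you let go. Leave everything else on the bench where it is.

Things in the scene. Friction and masses are not known exactly. Their poses are not given: they have to be found in the camera images.
- grinder_rim (a point): Point on the axis of the fixed seed grinder (steel cylinder 120 mm wide, black collar), level with its rim, 130 mm above the bench; z up. The mouth is 84 mm wide inside a ledge 5 mm thick. Two notches in the ledge, 14 mm wide and open to radius 48 mm, lie on this frame's +x and -x axes, each with a dot beside it on the collar. Grinder and lid are both the same after a half turn.
- pulse_mark (a point): Centre of one of the two single-bar aluminium pulse marks on top of the collar, 55 mm from the axis, 40 degrees clockwise (from above) of the +x notch; same axes as grinder_rim. A double bar 80 degrees clockwise of each notch marks the lock. Under the ledge runs a channel 10 mm high for the lugs; a stop beside each notch prevents anticlockwise turning.
- lid_center (a point): Centre of the bayonet lid, half-way up: 0.13 kg, grey plastic, 46 mm tall, standing grip up, z up. A flange 100 mm wide lies from 12 to 18 mm above its underside; on it a black bar grip 66 mm long (along x), 14 mm wide (along y), 28 mm tall (18 to 46 mm), prolonged by two black ribs. With the lid seated, flange on the rim, this point is 11 mm above grinder_rim.
- lid_lug (a point): Outer end, at mid-height, of one of the lid's two lugs, under its flange on the lid's +x axis (the other on -x), in line with the bar; same axes as lid_center. Lugs are 9 mm wide, 5 mm thick, reach 46 mm from the axis, at the foot of a round plug 80 mm wide and 12 mm tall. Seated, lugs have 2 mm of play under the ledge and the plug 2 mm all round.
- interlock (a joint): Angle (rad) of the spring-return ring in the collar, pushed clockwise by the lugs: 0 at rest, 1.36 at its stop. The lid turns 0.09 rad before meeting it, then both turn together: 0.61 at the pulse mark. The spring, 0.05 N m at 0 plus 0.10 per rad, turns a released lid back. Spring plungers resist from about 0.9 (lid at 56 degrees) and click behind the lugs at about 1.23: the lock.
- jar_lid_center (a point): Centre of another lid, for a jar: grey disc of 86 mm diameter, 14 mm thick, with a round black knob (36 mm tall in all), no bar and no lugs. Leave it alone. It and the grinder lid may swap sides.
- seed_jar_center (a point): Centre of a closed amber seed jar, 76 mm in diameter, 120 mm tall. Leave it alone.
- scraper_center (a point): Centre of a dough scraper lying flat, steel blade with wooden grip, 112 x 150 mm, 16 mm tall. Leave it alone.
- scoop_center (a point): Centre of an aluminium scoop, about 200 mm long, 62 mm wide, 42 mm tall. Leave it alone.
- timer_center (a point): Centre of a round white kitchen timer, 66 mm in diameter, 40 mm tall. Leave it alone.
- loaf_center (a point): Centre of a crusty loaf, 220 x 116 x 115 mm; this point is 45 mm above the bench. Leave it alone.
- brush_grip (a point): Handle of a pastry brush lying on the bench. Leave it alone.

How it is judged:
By the outcome, as a careful person would: the job done as asked, in the order asked, and still so for the second after the job is handed in, while the arm keeps its last pose, push and grip.
It also fails if it takes over 43 s, if anything falls off the work surface, if the arm or the gripper's body presses on something with over 40 N, if the wrist force passes 120 N, or if a joint passes its speed limit or range.

## Working session

There is one attempt and no reset: what is moved stays moved. The work goes in short steps, Python scripts to look and compute and a shell command to move; the robot and the scene stay as the last step left them, time stands still between calls to the robot, and variables do not carry over. Pictures are saved under pics/ and viewed, at most 10 in all, crops included, and the job is handed in when it is done.

```bash
mkdir -p pics
python3 - <<'E'
from workcell import *
import cv2,numpy as np
o=get_obs()
print({k:np.round(o[k],3).tolist() for k in o})
for n in ["top","scene"]:
    c=camera(n); cv2.imwrite(f"pics/{n}0.png",c["frame"][:,:,::-1]); print(n,c["fx"],c["fy"],c["cx"],c["cy"],np.round(c["extrinsics"],4).tolist())
E
```

```text
{'clock': 0.0, 'joint_pos': [-1.268, 0.333, -0.065, 1.461, 0.022, 1.35, -0.088], 'joint_velocities': [-0.001, 0.001, 0.002, -0.001, 0.0, -0.002, -0.001], 'tau': [-0.0, -62.543, 0.049, -39.161, 0.016, 0.01, -0.0], 'position': [0.2, 0.592, 0.242], 'ee_rot': [0.162, 0.987, -0.001, -0.0], 'ft_force': [0.004, 0.151, 0.636], 'torque': [-0.021, -0.021, 0.007], 'grasp_force': 0.0, 'grip_width': 1.002}
top 494.8088157590143 494.8088157590143 329.4068138234513 198.3501234086726 [[0.0102, -0.9999, 0.0074, -0.0061], [-0.9962, -0.0108, -0.086, 0.5931], [0.0861, -0.0065, -0.9963, 1.5537], [0.0, 0.0, 0.0, 1.0]]
scene 466.5857734429049 466.5857734429049 320.1583753304739 199.59531906600643 [[-0.4036, 0.9149, 0.0106, 0.2065], [0.6418, 0.2914, -0.7093, -0.2963], [-0.652, -0.2795, -0.7048, 1.819], [0.0, 0.0, 0.0, 1.0]]
```

View pics/top0.png

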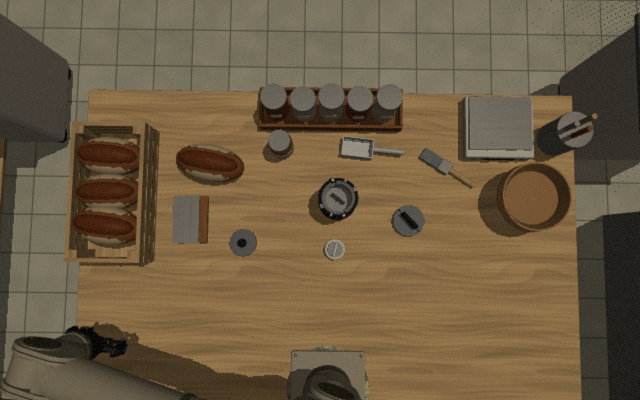

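View pics/scene0.png

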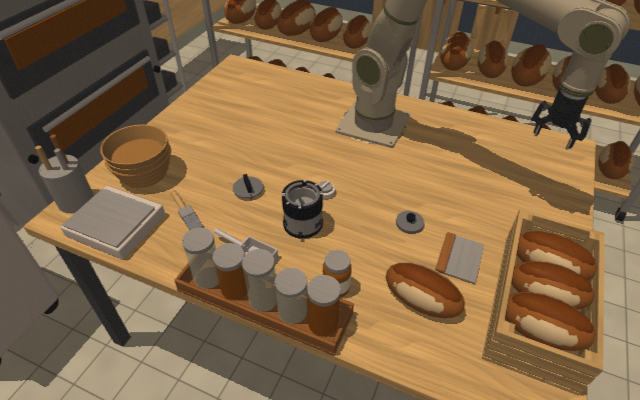

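The top view shows the grinder at about (338,199), the lid with its bar grip at (408,221) and the jar lid at (243,242). Next I'll measure these, zooming in on the grinder and lid.

```bash
cat > h.py <<'E'
from workcell import *
import cv2,numpy as np
def ray(c,u,v,z):
    E=c["extrinsics"];R=E[:3,:3];o=-R.T@E[:3,3]
    d=R.T@np.array([(u-c["cx"])/c["fx"],(v-c["cy"])/c["fy"],1]);return o+d*(z-o[2])/d[2]
def proj(c,p):
    q=c["extrinsics"][:3,:3]@np.array(p)+c["extrinsics"][:3,3];return c["fx"]*q[0]/q[2]+c["cx"],c["fy"]*q[1]/q[2]+c["cy"]
E
python3 - <<'E'
from h import *
c=camera("top");f=c["frame"];g=f.max(2)
# dark bar near lid
m=np.zeros_like(g);m[200:245,385:432]=(g[200:245,385:432]<45)*255
n,l,s,ce=cv2.connectedComponentsWithStats(m)
for i in range(1,n):
    if s[i,4]>15:
        ys,xs=np.where(l==i);P=np.array([ray(c,x,y,.046)[:2] for x,y in zip(xs,ys)])
        r=cv2.minAreaRect(P.astype(np.float32)*1000);print("bar",s[i],ce[i],ray(c,*ce[i],.046),r)
        w,V=np.linalg.eigh(np.cov(P.T));print(np.degrees(np.arctan2(V[1,1],V[0,1])))
hsv=cv2.cvtColor(f,cv2.COLOR_RGB2HSV)
m=np.zeros_like(g);m[200:245,385:432]=(hsv[200:245,385:432,1]<60)*255
ys,xs=np.where(m>0);r=cv2.minEnclosingCircle(np.c_[xs,ys].astype(np.float32));print("disc",r,len(xs),ray(c,*r[0],.018))
print("grinder",ray(c,338,197,.13))
a=cv2.resize(f[170:260,300:440],None,fx=5.6,fy=5.6,interpolation=cv2.INTER_CUBIC)
cv2.imwrite("pics/crop1.png",np.clip(a[:,:,::-1]*1.5,0,255).astype(np.uint8))
E
```

```text
bar [399 212  19  17 140] [408.18571429 220.20714286] [ 0.52517457 -0.24794983  0.046     ] ((525.0667114257812, -248.12474060058594), (68.43849182128906, 22.39944076538086), 45.21277618408203)
45.294729791680574
disc ((408.19232177734375, 220.05384826660156), 15.456525802612305) 693 [ 0.52689064 -0.25263148  0.018     ]
grinder [ 0.58847327 -0.02475366  0.13      ]
```

View pics/crop1.png

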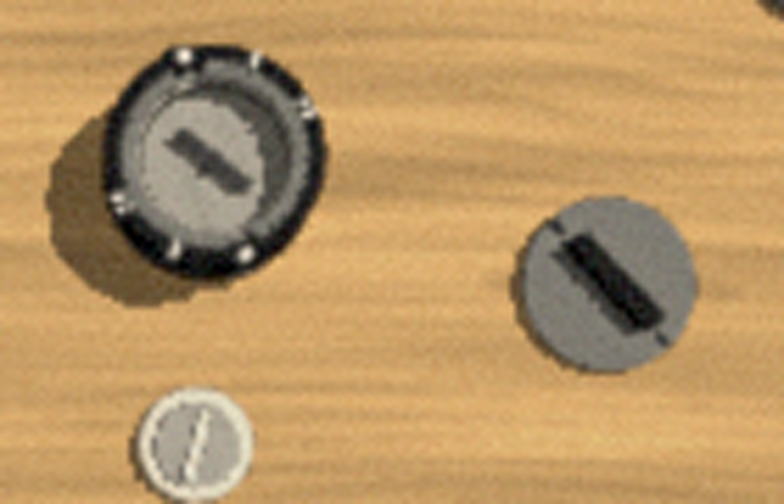

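In the crop, the grinder's dots are at (183,57) and (247,254), which puts the notch axis near 18° in world. The single bars at (255,62) and (173,248) lie 40° clockwise of the dots. The lid bar points at about 45°. I'll move over the grinder to look through the wrist camera.

```bash
python3 -m inch '[{"slide":[0.28,-0.6,0.1],"yaw":-2.03},{"slide":[0.28,-0.6,0.1],"yaw":-2.03},{"slide":[0.28,-0.6,0.1],"yaw":-2.03},{"slide":[0.28,-0.6,0.1],"yaw":-2.03},{"slide":[0.28,-0.6,0.1],"yaw":-2.03},{"slide":[0.28,-0.6,0.1],"yaw":-2.03},{"slide":[0.28,-0.6,0.1],"yaw":-2.03},{"slide":[0.28,-0.6,0.1],"yaw":-2.03},{"slide":[0.28,-0.6,0.1],"yaw":-2.03},{"slide":[0.28,-0.6,0.1],"yaw":-2.03},{"slide":[0.28,-0.6,0.1],"yaw":-2.03},{"slide":[0.28,-0.6,0.1],"yaw":-2.03},{"slide":[0.28,-0.6,0.1],"yaw":-2.03},{"slide":[0.28,-0.6,0.1],"yaw":-2.03},{"slide":[0.28,-0.6,0.1],"yaw":-2.03},{"slide":[0.28,-0.6,0.1],"yaw":-2.03},{"slide":[0.28,-0.6,0.1],"yaw":-2.03},{"slide":[0.28,-0.6,0.1],"yaw":-2.03},{"slide":[0.28,-0.6,0.1],"yaw":-2.03},{"slide":[0.28,-0.6,0.1],"yaw":-2.03}]'
python3 - <<'E'
from h import *
c=camera("wrist");cv2.imwrite("pics/w1.png",c["frame"][:,:,::-1]);print(np.round(c["extrinsics"],3),c["fx"])
print(proj(c,[.588,-.025,.13]),proj(c,[.526,-.25,.03]))
E
```

```text
clock: 1.82
position: [0.4796, -0.0064, 0.342]
ee_rot: [0.923, 0.385, -0.0, -0.0]
ft_force: [0.3, -0.2, -0.3]
grip_width: 0.996
grasp_force: 0.0
[[ 0.711 -0.704  0.    -0.345]
 [-0.671 -0.678  0.299  0.249]
 [-0.21  -0.213 -0.954  0.574]
 [ 0.     0.     0.     1.   ]] 348.68493841830235
(np.float64(407.3128517323179), np.float64(100.73885771190504)) (np.float64(458.4978900113923), np.float64(248.56335175929712))
```

View pics/w1.png

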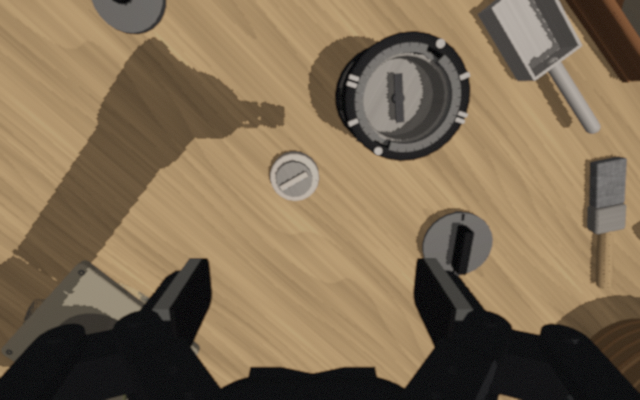

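The wrist view shows the grinder at about (404,96), with dots near (440,44) and (379,150). The lid is at (458,243). I'll measure both here.

```bash
cat > m.py <<'E'
from h import *
def grinder(c,cen=(.588,-.025)):
    f=c["frame"];g=f.min(2);P=np.array([[*ray(c,u,v,.13)[:2]] for v in range(400) for u in range(640)]).reshape(400,640,2)
    out=[]
    for it in range(3):
        r=np.hypot(*(P-np.array(cen)).transpose(2,0,1))
        m=((r>.047)&(r<.063)&(g>120)).astype(np.uint8)
        n,l,s,ce=cv2.connectedComponentsWithStats(m,connectivity=8)
        pts=[(s[i,4],P[l==i].mean(0)) for i in range(1,n) if s[i,4]>=6]
        q=np.array([p for _,p in pts]);
        A=np.c_[2*q,np.ones(len(q))];x=np.linalg.lstsq(A,(q**2).sum(1),rcond=None)[0];cen=x[:2]
    for a,p in pts:
        d=p-cen;print(a,np.round(p,4),"r",round(np.hypot(*d),4),"ang",round(np.degrees(np.arctan2(d[1],d[0])),1))
    print("centre",cen);return cen
E
python3 - <<'E'
from m import *
c=camera("wrist");grinder(c)
f=c["frame"];hsv=cv2.cvtColor(f,cv2.COLOR_RGB2HSV)
print("px",f[240,436],f[248,463],f[225,400],f[215,463])
t=np.zeros((400,640),np.uint8);b=t.copy()
sl=(slice(200,285),slice(412,505))
b[sl]=(f[sl].max(2)<40)*255
n,l,s,ce=cv2.connectedComponentsWithStats(b)
for i in range(1,n):
    if s[i,4]>3:print(s[i],ce[i],ray(c,*ce[i],.018),ray(c,*ce[i],.046))
t[sl]=((hsv[sl][:,:,1]<50)&(f[sl].max(2)>70))*255
ys,xs=np.where(t>0);k,_=max(((k,cv2.contourArea(k)) for k in cv2.findContours(t,0,2)[0]),key=lambda a:a[1])
Q=np.array([ray(c,*p[0],.018)[:2] for p in cv2.convexHull(k)]);print(cv2.minEnclosingCircle((Q*1000).astype(np.float32)))
a=f[185:300,390:520];cv2.imwrite("pics/crop2.png",cv2.resize(a,None,fx=5,fy=5)[:,:,::-1])
E
```

```text
67 [ 0.6421 -0.0072] r 0.0555 ang 18.0
55 [ 0.6409 -0.0452] r 0.0557 ang -22.0
44 [0.566  0.0263] r 0.0557 ang 114.8
41 [0.5605 0.0232] r 0.0555 ang 121.3
42 [ 0.618  -0.0721] r 0.0557 ang -59.1
44 [ 0.5378 -0.0032] r 0.0557 ang 157.8
41 [ 0.6124 -0.0749] r 0.0556 ang -65.5
49 [ 0.5364 -0.041 ] r 0.0555 ang -162.5
centre [ 0.58933718 -0.02430088]
px [113 109 105] [25 24 25] [167 140 103] [49 47 46]
[447 225  26  60 813] [460.48462485 252.30873309] [ 0.52427794 -0.26478665  0.018     ] [ 0.52481262 -0.24553577  0.046     ]
[416 259  24  26 397] [424.76574307 274.26196474] [ 0.46501755 -0.25633784  0.018     ] [ 0.46919796 -0.23760674  0.046     ]
((528.3502807617188, -251.05857849121094), 49.40707778930664)
```

View pics/crop2.png

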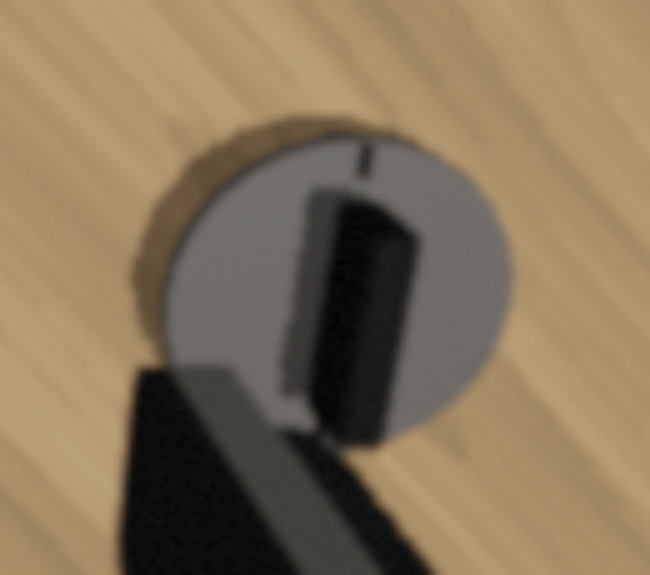

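The grinder is clean: centre (0.5893, −0.0243), notch at 17.8°, radius 55.5 mm. In the crop the lid's front rib is at about (365,160), with the bar at roughly 45°. I'll move closer to the lid.

```bash
python3 -m inch '[{"slide":[0,-0.287,-0.07],"yaw":0},{"slide":[0,-0.287,-0.07],"yaw":0},{"slide":[0,-0.287,-0.07],"yaw":0},{"slide":[0,-0.287,-0.07],"yaw":0},{"slide":[0,-0.287,-0.07],"yaw":0},{"slide":[0,-0.287,-0.07],"yaw":0},{"slide":[0,-0.287,-0.07],"yaw":0},{"slide":[0,-0.287,-0.07],"yaw":0},{"slide":[0,-0.287,-0.07],"yaw":0},{"slide":[0,-0.287,-0.07],"yaw":0}]'
cat > lid.py <<'E'
from h import *
import sys
def lid(c,fz,cen,lo=40):
    # flange-top contour + rib ends, rays on plane z=fz ; bar top on fz+.028
    f=c["frame"];hsv=cv2.cvtColor(f,cv2.COLOR_RGB2HSV)
    P=np.array([[*ray(c,u,v,fz)[:2]] for v in range(400) for u in range(640)]).reshape(400,640,2)
    r=np.hypot(*(P-np.array(cen)).transpose(2,0,1))
    t=((r<.062)&(hsv[:,:,1]<45)&(f.max(2)>60)).astype(np.uint8)
    k=max(cv2.findContours(t,0,2)[0],key=cv2.contourArea)
    Q=np.array([ray(c,*p[0],fz)[:2] for p in cv2.convexHull(k)]);C=cv2.minEnclosingCircle((Q*1000).astype(np.float32));print("flange mm",C)
    b=((r<.049)&(f.max(2)<lo)).astype(np.uint8)
    n,l,s,ce=cv2.connectedComponentsWithStats(b)
    for i in range(1,n):
        if s[i,4]>8:
            a=ray(c,*ce[i],fz)[:2];T=np.array([ray(c,u,v,fz+.028)[:2] for v,u in zip(*np.where(l==i))])
            d=a-np.array(C[0])/1000
            print(s[i],"flangeplane",np.round(a,4),"r",round(np.hypot(*d),4),"ang",round(np.degrees(np.arctan2(d[1],d[0])),1),"topplane",cv2.minAreaRect((T*1000).astype(np.float32)))
E
python3 - <<'E'
from lid import *
c=camera("wrist");print(proj(c,[.527,-.2505,.03]))
cv2.imwrite("pics/w2.png",c["frame"][:,:,::-1]);lid(c,.018,(.527,-.2505))
E
```

```text
clock: 2.75
position: [0.4804, -0.2937, 0.272]
ee_rot: [0.924, 0.383, -0.0, -0.0]
ft_force: [0.8, -0.1, 0.0]
grip_width: 1.003
grasp_force: 0.0
(np.float64(315.029681018435), np.float64(99.22227040368345))
flange mm ((527.7371215820312, -252.5593719482422), 49.0283088684082)
[310  67  15  66 809] flangeplane [ 0.5283 -0.2522] r 0.0006 ang 34.7 topplane ((527.796142578125, -252.09286499023438), (62.28163146972656, 12.352957725524902), 43.21317672729492)
```

View pics/w2.png

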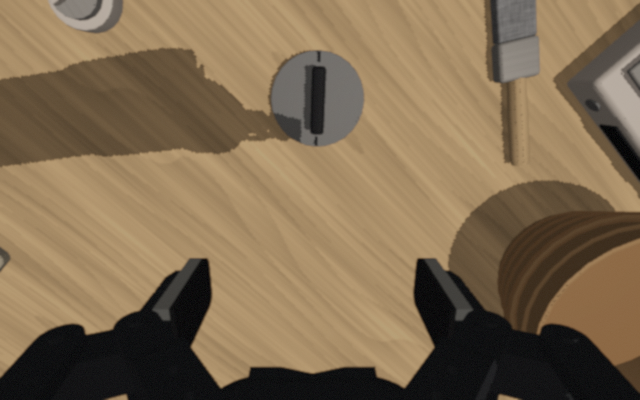

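The lid is at image (317,99), with ribs at (318,57) and (317,141), so its bar is aligned with the gripper. Its centre is about (0.5277, −0.2523) and the flange radius comes out at 49 mm, which fits. I'll move over it and down.

```bash
python3 -m inch '[{"slide":[0.0475,0.0425,-0.12],"yaw":0},{"slide":[0.0475,0.0425,-0.16],"yaw":0},{"slide":[0.0475,0.0425,-0.18],"yaw":0},{"slide":[0.0475,0.0425,-0.18],"yaw":0},{"slide":[0.0475,0.0425,-0.18],"yaw":0},{"slide":[0.0475,0.0425,-0.18],"yaw":0},{"slide":[0.0475,0.0425,-0.18],"yaw":0},{"slide":[0.0475,0.0425,-0.2],"yaw":0},{"slide":[0.0475,0.0425,-0.22],"yaw":0},{"slide":[0.0475,0.0425,-0.237],"yaw":0},{"slide":[0.0475,0.0425,-0.237],"yaw":0},{"slide":[0.0475,0.0425,-0.237],"yaw":0},{"slide":[0.0475,0.0425,-0.237],"yaw":0}]'
python3 - <<'E'
from h import *
c=camera("wrist");cv2.imwrite("pics/w3.png",c["frame"][:,:,::-1]);print(proj(c,[.5277,-.2523,.046]))
E
```

```text
clock: 3.88
position: [0.5288, -0.2529, 0.0379]
ee_rot: [0.924, 0.383, 0.001, 0.001]
ft_force: [-0.4, -0.5, 0.0]
grip_width: 1.004
grasp_force: 0.0
(np.float64(310.0954091109005), np.float64(285.6006651631253))
```

View pics/w3.png

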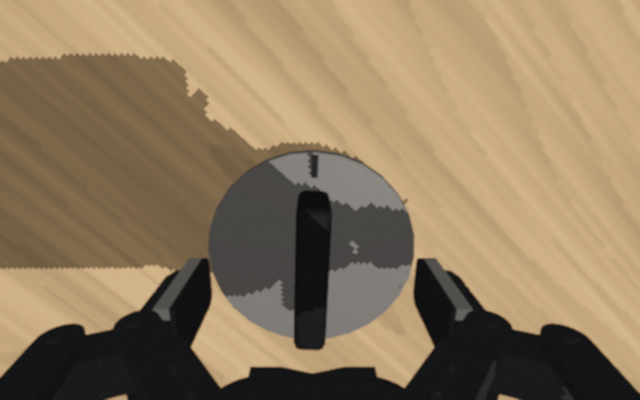

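The bar is at about (312,270), centred between the fingers. I'll close.

```bash
python3 -m inch '[{"slide":[0,0,-0.001],"yaw":0},{"slide":[0,0,-0.001],"yaw":0},{"slide":[0,0,-0.001],"yaw":0},{"slide":[0,0,-0.001],"yaw":0},{"slide":[0,0,-0.001],"yaw":0},{"slide":[0,0,-0.001],"yaw":0},{"slide":[0,0,-0.001],"yaw":0},{"slide":[0,0,-0.001],"yaw":0},{"slide":[0,0,-0.001],"yaw":0},{"slide":[0,0,-0.001],"yaw":0},{"slide":[0,0,-0.001],"yaw":0},{"slide":[0,0,-0.001],"yaw":0}]' 255 70
```

```text
clock: 4.93
position: [0.5277, -0.2526, 0.0346]
ee_rot: [0.924, 0.383, 0.0, 0.0]
ft_force: [-0.9, 0.2, 5.1]
grip_width: 0.15
grasp_force: 69.5
```

```bash
python3 -m inch '[{"slide":[0,0,0.02],"yaw":0},{"slide":[0,0,0.06],"yaw":0},{"slide":[0,0,0.1],"yaw":0},{"slide":[0,0,0.14],"yaw":0},{"slide":[0,0,0.17],"yaw":0},{"slide":[0.011,0.04,0.17],"yaw":-0.1},{"slide":[0.022,0.08,0.17],"yaw":-0.2},{"slide":[0.033,0.12,0.17],"yaw":-0.3},{"slide":[0.043,0.16,0.17],"yaw":-0.4},{"slide":[0.052,0.19,0.17],"yaw":-0.475},{"slide":[0.06,0.22,0.17],"yaw":-0.475},{"slide":[0.0618,0.2282,0.17],"yaw":-0.475},{"slide":[0.0618,0.2282,0.17],"yaw":-0.475},{"slide":[0.0618,0.2282,0.17],"yaw":-0.475},{"slide":[0.0618,0.2282,0.17],"yaw":-0.475},{"slide":[0.0618,0.2282,0.17],"yaw":-0.475}]'
python3 - <<'E'
from lid import *
o=get_obs();p=o["position"];q=o["ee_rot"];print(p,2*np.degrees(np.arctan2(q[1],q[0])),o["ft_force"],o["grip_width"])
c=camera("wrist");cv2.imwrite("pics/w4.png",c["frame"][:,:,::-1]);lid(c,.018+.17,p[:2])
E
```

```text
clock: 6.27
position: [0.5889, -0.0261, 0.2044]
ee_rot: [0.988, 0.153, -0.0, 0.0]
ft_force: [-0.7, -0.5, -1.3]
grip_width: 0.15
grasp_force: 68.7
[ 0.58889562 -0.02612877  0.20435965] 17.657103929766595 [-0.74912952 -0.48645957 -1.27577087] 0.1496355016393041
flange mm ((596.7716674804688, -23.540979385375977), 53.40961837768555)
[311 157   4  20  48] flangeplane [ 0.6296 -0.0131] r 0.0344 ang 17.7 topplane ((635.7392578125, -10.959888458251953), (6.791987419128418, 1.0475467443466187), 17.80350685119629)
[  230   193   165   150 10676] flangeplane [ 0.5732 -0.0308] r 0.0247 ang -162.8 topplane ((588.6058959960938, -20.107383728027344), (63.06192398071289, 55.98283386230469), 48.73869323730469)
```

View pics/w4.png

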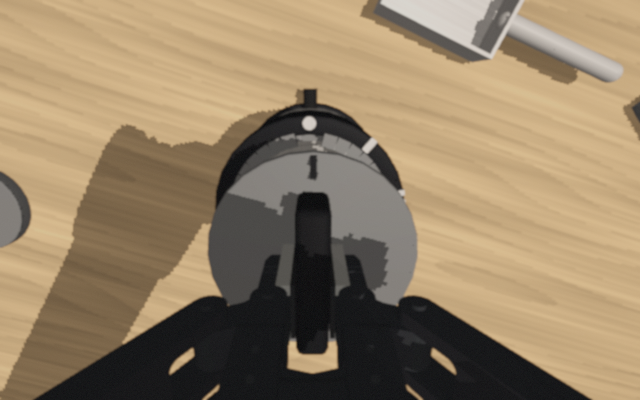

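The wrist view shows the lid held square: front rib at (313,167), with the notch dot at (309,123) just beyond it. Now a relative offset check.

```bash
python3 -m inch '[{"slide":[0,0,0],"yaw":0},{"slide":[0,0,0],"yaw":0}]'
cat > rel.py <<'E'
from h import *
o=get_obs();p=o["position"];q=o["ee_rot"];print(np.round(p,4),2*np.degrees(np.arctan2(q[1],q[0])))
fz=p[2]-.0345+.018
c=camera("wrist");f=c["frame"].astype(int)
# dot
m=np.zeros((400,640),np.uint8);m[100:145,290:330]=f[100:145,290:330].min(2)>150
n,l,s,ce=cv2.connectedComponentsWithStats(m)
for i in range(1,n):
    if s[i,4]>20: print("dot",s[i,4],ce[i],ray(c,*ce[i],.13)[:2], "diff from w1",ray(c,*ce[i],.13)[:2]-[.6421,-.0072])
# flange upper arc: grey->other edge along rays from centre in world plane
u=[]
for a in np.radians(np.arange(-70,71,4))+2*np.arctan2(q[1],q[0]):
    r=np.arange(.040,.058,.0003);pt=[proj(c,[p[0]+x*np.cos(a),p[1]+x*np.sin(a),fz]) for x in r]
    v=np.array([cv2.getRectSubPix(c["frame"],(1,1),t)[0,0].astype(float).sum() for t in pt]);g=np.abs(np.gradient(cv2.GaussianBlur(v[None],(1,1),0)[0]));k=g.argmax()
    if g[k]>12:u.append((p[0]+r[k]*np.cos(a),p[1]+r[k]*np.sin(a)))
u=np.array(u);C=p[:2].copy()
for it in range(10):
    d=u-C;R=np.hypot(*d.T);res=R-.05;w=np.abs(res-np.median(res))<.0025
    C=C+np.linalg.lstsq(d[w]/R[w][:,None],res[w],rcond=None)[0]
print("arc n",w.sum(),"centre",C,"rms",res[w].std())
E
python3 rel.py
```

```text
clock: 6.48
position: [0.5892, -0.0249, 0.2044]
ee_rot: [0.988, 0.154, 0.0, -0.0]
ft_force: [-0.7, -0.4, -1.1]
grip_width: 0.145
grasp_force: 68.7
[ 0.5892 -0.0249  0.2044] 17.741362755389467
dot 137 [310.86861314 124.08759124] [ 0.64141843 -0.0071022 ] diff from w1 [-6.81567860e-04  9.78043197e-05]
arc n 22 centre [ 0.58907919 -0.02498428] rms 0.0010136431564442645
```

Aligned to within 1 mm. I'll lower it in stages.

```bash
python3 -m inch '[{"slide":[0,0.0005,-0.015],"yaw":0},{"slide":[0,0.0005,-0.03],"yaw":0},{"slide":[0,0.0005,-0.036],"yaw":0},{"slide":[0,0.0005,-0.04],"yaw":0},{"slide":[0,0.0005,-0.043],"yaw":0},{"slide":[0,0.0005,-0.046],"yaw":0},{"slide":[0,0.0005,-0.046],"yaw":0},{"slide":[0,0.0005,-0.046],"yaw":0},{"slide":[0,0.0005,-0.046],"yaw":0}]'
```

```text
clock: 7.28
position: [0.5896, -0.0237, 0.1588]
ee_rot: [0.988, 0.155, 0.0, 0.0]
ft_force: [0.3, -0.6, -1.3]
grip_width: 0.144
grasp_force: 68.7
```

```bash
python3 -m inch '[{"slide":[0,0,-0.002],"yaw":0},{"slide":[0,0,-0.004],"yaw":0},{"slide":[0,0,-0.005],"yaw":0},{"slide":[0,0,-0.006],"yaw":0},{"slide":[0,0,-0.0065],"yaw":0},{"slide":[0,0,-0.0065],"yaw":0},{"slide":[0,0,-0.0065],"yaw":0},{"slide":[0,0,-0.0065],"yaw":0}]'; python3 -m inch '[{"slide":[0,0,-0.0005],"yaw":0},{"slide":[0,0,-0.0005],"yaw":0},{"slide":[0,0,-0.0005],"yaw":0}]'
```

```text
clock: 7.95
position: [0.5893, -0.0236, 0.1526]
ee_rot: [0.988, 0.155, 0.0, -0.0]
ft_force: [-5.4, 1.1, 8.0]
grip_width: 0.151
grasp_force: 70.2
clock: 8.2
position: [0.5893, -0.0236, 0.1526]
ee_rot: [0.988, 0.155, 0.0, -0.0]
ft_force: [-7.2, 1.2, 13.2]
grip_width: 0.15
grasp_force: 71.0
```

Seated: z matches 0.1526 and the reaction force shows contact. I'll relax the press slightly and start the twist.

```bash
python3 -m inch '[{"slide":[-0.0004,0,0.0004],"yaw":0},{"slide":[-0.0004,0,0.0004],"yaw":0},{"slide":[-0.0004,0,0.0004],"yaw":-0.04},{"slide":[-0.0004,0,0.0004],"yaw":-0.08},{"slide":[-0.0004,0,0.0004],"yaw":-0.12},{"slide":[-0.0004,0,0.0004],"yaw":-0.16},{"slide":[-0.0004,0,0.0004],"yaw":-0.2},{"slide":[-0.0004,0,0.0004],"yaw":-0.24},{"slide":[-0.0004,0,0.0004],"yaw":-0.28},{"slide":[-0.0004,0,0.0004],"yaw":-0.32},{"slide":[-0.0004,0,0.0004],"yaw":-0.35},{"slide":[-0.0004,0,0.0004],"yaw":-0.35},{"slide":[-0.0004,0,0.0004],"yaw":-0.35},{"slide":[-0.0004,0,0.0004],"yaw":-0.35}]'; python3 -c "
from workcell import *
import math
o=get_obs();print(o['torque'],2*math.degrees(math.atan2(o['ee_rot'][1],o['ee_rot'][0])))"
```

```text
clock: 9.37
position: [0.5896, -0.0241, 0.1526]
ee_rot: [1.0, -0.02, 0.001, 0.0]
ft_force: [-0.6, -0.7, 6.3]
grip_width: 0.145
grasp_force: 69.7
[-0.17179535  0.11429317  0.02976606] -2.2615051015041217
```

```bash
python3 -m inch '[{"slide":[0,0,0],"yaw":-0.04},{"slide":[0,0,0],"yaw":-0.08},{"slide":[0,0,0],"yaw":-0.12},{"slide":[0,0,0],"yaw":-0.16},{"slide":[0,0,0],"yaw":-0.2},{"slide":[0,0,0],"yaw":-0.24},{"slide":[0,0,0],"yaw":-0.28},{"slide":[0,0,0],"yaw":-0.31},{"slide":[0,0,0],"yaw":-0.33},{"slide":[0,0,0],"yaw":-0.346},{"slide":[0,0,0],"yaw":-0.346},{"slide":[0,0,0],"yaw":-0.346},{"slide":[0,0,0],"yaw":-0.346}]'
python3 - <<'E'
from h import *
o=get_obs();print(o['torque'],2*np.degrees(np.arctan2(o['ee_rot'][1],o['ee_rot'][0])))
c=camera("wrist");f=c["frame"][80:280,190:440];cv2.imwrite("pics/w5.png",cv2.resize(f,None,fx=3,fy=3,interpolation=cv2.INTER_CUBIC)[:,:,::-1])
for r,z in((.0425,.136),(.055,.13)):
    for a in (-22.1,17.8): x=proj(c,[.5893+r*np.cos(np.radians(a)),-.0243+r*np.sin(np.radians(a)),z]);print(r,a,(x[0]-190)*3,(x[1]-80)*3)
E
```

```text
clock: 10.45
position: [0.5896, -0.0242, 0.1526]
ee_rot: [0.981, -0.191, 0.001, 0.0]
ft_force: [-0.2, -1.2, 5.5]
grip_width: 0.149
grasp_force: 69.7
[-0.2546563   0.21862706  0.13315574] -22.08067468234011
0.0425 -22.1 368.40433079100563 263.2701581920264
0.0425 17.8 183.1642786485557 328.77308292614043
0.055 -22.1 368.500751647005 170.69270112809153
0.055 17.8 133.18805925823335 256.1288421390186
```

View pics/w5.png

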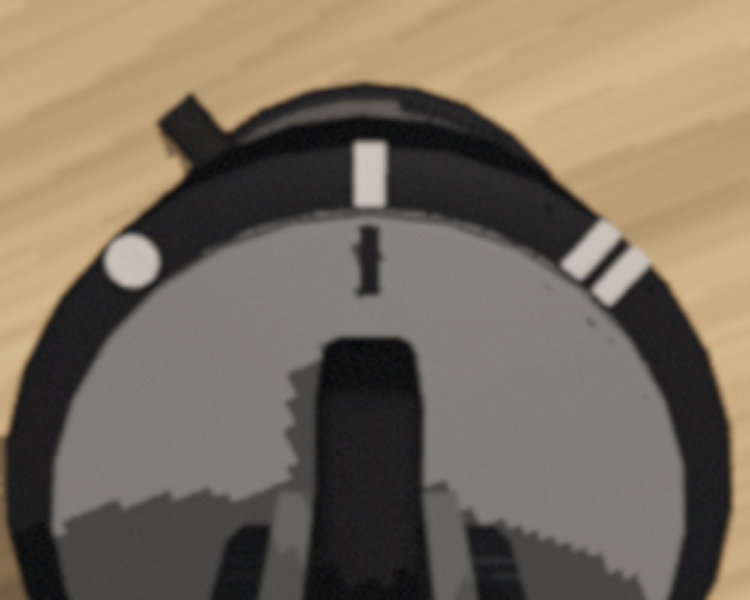

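The rib at (369,260) lines up with the single bar at (370,173). The flange sits flush, and the 0.13 N m torque fits the spring at the pulse mark. I'll hand in while holding.

```bash
python3 -c "
from workcell import *
print(hand_in())"
```

```text
the job is handed in; nothing more can be done
None
```

The lid is seated flush and twisted clockwise to the single-bar pulse mark, never reaching the lock; I handed the job in at about 10.5 s with the arm still gripping and holding it there.

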